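Press a model-car wheel and pair it

ROBOT

A 7-joint arm with a two-finger parallel gripper is mounted at the origin on the work surface. World frame = base frame: x ahead of the robot, y to its left, z up, the work surface at z = 0. Lengths are in m, angles in rad, forces in N, time in s.
With the tool pointing down it reaches from about 0.425 to 0.875 m from the base axis. Payload 4.7 kg.
Tool frame: the origin (TCP) lies between the finger pads; the fingertips stand 11 mm ahead of it and the grasp point (between the pads) lies 8 mm behind it; z points along the fingers, y is the line along which they close (so a half turn about z gives the same grasp; the last joint's range is limited). The gripper opens to 87 mm and grips with 3 to 60 N. Pads are 19 mm wide; open, the fingers measure 117 mm over their backs; the gripper's body (75 mm by 190 mm) begins 51 mm behind the grasp point.
Start: joints at [1.32, 0.321, -0.07, 1.45, 0.023, 1.371, -0.057], TCP at [0.17, -0.627, 0.234] pointing down, gripper open.
Joint ranges: [-2.86, 2.86], [-0.3, 2.09], [-1.38, 1.24], [0.06, 2.45], [-1.56, 4.7], [0.09, 2.05], [-2.69, 2.69]. Speed limits (rad/s): [2.57, 2.57, 3.14, 3.14, 3.14, 3.14, 3.14].

INTERFACE

Orientations are given as a rotation vector (axis times angle).
In Python, from bench import ctrl gives the robot as it stands. The module is installed in compiled form; this text tells all that it offers.
- The arm moves only by the shell command python3 -m inch 'ROWS' [FORCE]. ROWS is JSON, a list of rows, each an object with "slide": the shift along the tool's x, y, z scaled (see below), a list of three; "angular": the turn, a rotation vector about the tool's x, y, z scaled (see below), a list of three; "claw": the opening, from -1 (shut) to 1 (fully open). In form: [{"slide": [tx, ty, tz], "angular": [rx, ry, rz], "claw": claw}, ...]. A call has 1 to 10 rows; each row is the pose to reach, as a shift and turn from the pose commanded when the call began, along the tool's axes at that moment; what a row does not reach only later rows make up. The controller multiplies each number of a shift by 0.25 m and each number of a turn by 30 degrees. A row lasts 1/10 s, in which the tool goes at most 50 mm and 8.59 degrees, less where a joint would pass 70% of its speed; a pose out of reach is approached as far as the arm can. A call with a number of a shift or a turn outside -1 to 1 is refused whole. A call with a gripper value outside its range is refused whole. The fingers move at their own pace and stop on an object; FORCE is the grip in N (left out, the last holds). Time passes only in rows, so rows that repeat a pose let the fingers close. It gives the time, the measured TCP pose, the force, the opening and the grip force at its end, in the units of the state.
- ctrl.get_state(): the state, without advancing time (a new reading comes with each control period).
- ctrl.get_image(name): name is "scene" or "top" or "wrist"; returns a dict with "color" (400x640x3 uint8, red, green, blue), "depth" (400x640 float32, m along the optical axis (not along the pixel's ray), 0 where there is no reading), "camera_matrix" (3x3 intrinsics, pixels), "extrinsics" (4x4, takes a point from camera to world coordinates); the wrist camera has in their place "tool_from_camera" (4x4, takes a point from camera to tool coordinates, whose origin is the TCP and whose axes are the flange's). Camera axes: x right, y up, looking along -z (the intrinsics and any distortion apply to the point x, -y, -z); pixel columns grow to the right and rows downward; lengths in m; the calibration is good to about 2 mm. A picture is of the moment at which its call begins: read the wrist's pose just before it.
- ctrl.close_job(): hands the job in; it is judged then, once.
Trained networks look in the newest picture that a camera, given by its name, has taken for a name from the list of things; names that differ only in an ending like _2 or _b are one class to them, and where a whole thing is asked for, a point or a joint stands for the part that bears it (a point fixed in the world has none). Each returns a list of dicts, best first, with "confidence" (0 to 1); they miss things now and then, are a little off and sometimes report something else, mostly with a low value. They report only what shows in the picture. A call takes as long as a camera call. They do not tell look-alikes from the thing itself.
- ctrl.find_in(query, camera): "bbox" ([centre column, centre row, width, height] in pixels, round what is visible of it).
- ctrl.outline_of(query, camera): "mask" (400x640 bool, what is visible of it) and "bbox" ([centre column, centre row, width, height] in pixels, round what is visible of it).
The state is a dict: "time": time; "joint_positions": joint angles; "qd": joint speeds; "joint_torque": joint torques, N m; "position": TCP position; "tool_rot": TCP orientation; "ft_force": force on the tool from outside, world axes, zero at the start; "torque": the same for the moment, N m; "grip_width": opening from 0.0 (shut) to 1.0 (fully open); "grip_force": force on a finger pad.
Only numpy, scipy, OpenCV 4.12 (cv2) and the standard library are available. Lean on these libraries where they do the work, as an engineer would, in place of code of your own. Each camera call takes 0.05 s, during which the arm holds its last target. There are 200 camera calls.

TASK

The wheel lying on the sloping bed of the small lever press still has its white rim standing proud: swing the press's lever down to its stop so that the rim is pushed fully home, and let the lever come all the way back up. Then take the wheel off the press and lay it down gently, flat and rim up, on the silver board close beside the one finished wheel that matches it, without shoving the three finished wheels or the things around them.

Things in the scene. Friction and masses are not known exactly. Their poses are not given: they have to be found in the camera images.
- press: Small fixed bench press. Steel base plate 190 x 130 x 12 mm (x -60 to +130), two grey cheek plates (50 mm over both, 161 mm high) that hold the lever's hinge, and an aluminium bed 44 mm wide, 80 mm long, sloping 30 degrees, rising away from the robot. Origin: table level, under the bed's middle; x uphill, away from the robot; y left; z up. Place and yaw vary.
- bed (a point): Middle of the bed's face, 50 mm above the table; the wheel's underside centre rests here. Bed normal: (-0.5, 0, 0.866) in press axes. Two pins at the low end, 14 mm proud, 31 mm downhill and 20 mm to each side, stop the wheel sliding. The raised lever is in the way of a gripper coming straight down; along the normal (tool tilted 30 degrees, fingers pointing forward and down) the way is free.
- hinge (a point): Hinge axis of the lever, on the press's middle plane; the axis runs along the press's y. 54 mm uphill (press x) of the bed's middle and 147 mm above the table.
- lever (a joint): Lever angle: 0 fully up (rest), 1.66 rad at its lower stop. Growing angle brings the handle towards the robot, then down. The spring takes 3 to 5 N at the handle to start and, with the pressing, about 12 N at the stop; let go, it swings the lever back to 0 by itself.
- handle (a point): Middle of the black T-handle: round bar 18 mm thick, 150 mm long, along press y; the 14 mm arm meets its middle, so grip it 45 mm to either side. 190 mm from the hinge axis: at rest 49 mm nearer the robot (press -x) than the hinge and 184 mm above it, at the stop 178 mm nearer and 65 mm below it.
- wheel: The unfinished wheel, loose: black tyre 64 mm in diameter and 34 mm wide with a white rim 46 mm in diameter with five round openings. Origin: centre of the underside; z is the axle direction, out of the rim's face. It starts flat on the sloping bed (so z is tilted 30 degrees), against the pins. 90 to 150 g.
- rim (a joint): How far the white rim of the unfinished wheel is pushed in: at 0 its face stands 9 mm proud of the tyre, at 0.008 m it is home (1 mm proud). Moves stiffly (6 N) and stays where it is left. The lever at its stop pushes it to about 0.007; it is only touched over the last 0.09 rad of the lever.
- board: Silver board 250 (x) x 370 (y) x 4 mm, fixed on the table; place and small yaw vary. Origin: centre of its underside. The three finished wheels lie in a row along its y, 50 to 70 mm beyond its middle (+x), about 120 mm apart, in any order; the nearer half is free but for a screwdriver along the near edge.
- spoked_wheel: Finished wheel that matches: 64 mm diameter, 34 mm wide, white rim with five round openings, flat on the board, rim up. Origin: centre of the underside.
- dish_wheel: Finished narrow wheel with plain closed white disc: 64 mm diameter, 22 mm wide. Does not match. Origin: centre of the underside.
- big_wheel: Finished big wheel with plain closed white disc: 80 mm diameter, 40 mm wide. Does not match. Origin: centre of the underside.
- glue: Small glue bottle, 28 mm diameter, 75 mm tall, standing behind the gap between board and press; leave it. Origin: underside centre.
- driver: Screwdriver, 170 mm long, lying along the board's near edge (across the robot's view), about 105 mm nearer than the board's middle; leave it.
- tape: Roll of tape, 90 mm diameter, 22 mm high, flat on the table; leave it. Origin: underside centre.
- mug: White mug, 80 mm diameter, 90 mm tall, at the left front; leave it. Origin: underside centre.
- swabs: Clear cup, 52 mm diameter, 70 mm tall, at the right front; leave it. Origin: underside centre.
There are look-alikes about, which are no part of the job. Leave any green, pink or red look-alike of the spoked_wheel alone.

How it is judged:
By the outcome, as a careful person would: the job done as asked, in the order asked, and still so for the second after the job is handed in, with the robot touching nothing.
It also fails if it takes over 62 s, if anything falls off the work surface, if the arm or the gripper's body presses on something with over 40 N, if the wrist force passes 120 N, or if a joint passes its speed limit or range.

## Working session

There is one attempt and no reset: what is moved stays moved. The work goes in short steps, Python scripts to look and compute and a shell command to move; the robot and the scene stay as the last step left them, time stands still between calls to the robot, and variables do not carry over. Pictures are saved under pics/ and viewed, at most 10 in all, crops included, and the job is handed in when it is done.

```bash
mkdir -p pics; cat > h.py <<'E'
import numpy as np, cv2
from bench import ctrl
from scipy.spatial.transform import Rotation as R
def world(im,cols,rows,d=None):
    K=im["camera_matrix"];E=im["extrinsics"]
    cols=np.asarray(cols,float);rows=np.asarray(rows,float)
    if d is None: d=im["depth"][rows.astype(int),cols.astype(int)]
    x=(cols-K[0,2])/K[0,0]*d; y=(rows-K[1,2])/K[1,1]*d
    p=np.stack([x,-y,-d,np.ones_like(d)],-1)
    return (p@E.T)[...,:3]
def pix(im,p):
    K=im["camera_matrix"];q=np.linalg.inv(im["extrinsics"])@np.r_[p,1]
    return K[0,0]*q[0]/-q[2]+K[0,2], K[1,1]*-q[1]/-q[2]+K[1,2]
def maskpts(im,m):
    r,c=np.where(m&(im["depth"]>0)); return world(im,c,r)
E
python3 - <<'E'
from h import *
s=ctrl.get_state(); print(s)
for n in ("scene","top"):
    im=ctrl.get_image(n); cv2.imwrite(f"pics/{n}0.png",im["color"][...,::-1])
    np.savez(f"{n}0.npz",**im)
    for q in ("wheel","spoked_wheel","dish_wheel","big_wheel","press","lever","handle","board","glue","driver","tape","mug","swabs"):
        for r in ctrl.outline_of(q,n)[:4]:
            if r["confidence"]<.25: continue
            p=maskpts(im,r["mask"])
            if len(p)==0: continue
            print(n,q,round(r["confidence"],2),np.round(r["bbox"]),np.round(np.median(p,0),3),np.round(np.percentile(p,2,axis=0),3),np.round(np.percentile(p,98,axis=0),3))
E
```

```text
{'time': 0.0, 'joint_positions': array([ 1.32012877,  0.32183483, -0.07004747,  1.45169763,  0.02261999,
        1.37078434, -0.05691969]), 'qd': array([ 1.63120593e-03,  4.84621666e-05,  1.86610621e-04, -1.54573540e-03,
        1.10608698e-04, -6.85045187e-04,  8.59930251e-04]), 'joint_torque': array([-3.05278872e-04, -4.91292679e+01, -4.04075012e-01, -3.12527347e+01,
       -6.39960472e-02,  4.39003017e-02,  1.99450155e-04]), 'position': array([ 0.16987766, -0.62685023,  0.23244216]), 'tool_rot': array([-3.11222506e+00, -4.14400331e-01,  6.03226578e-04]), 'ft_force': array([ 0.00310085,  0.50625833, -0.31342677]), 'torque': array([ 0.03594017, -0.02895278,  0.01267645]), 'grip_force': 0.0, 'grip_width': 0.998092950631019}
scene wheel 0.5 [373. 189.  28.  18.] [0.568 0.278 0.083] [0.532 0.256 0.058] [0.591 0.311 0.097]
scene spoked_wheel 0.76 [221. 344.  27.  26.] [ 0.604 -0.418  0.033] [ 0.571 -0.445  0.005] [ 0.627 -0.386  0.039]
scene spoked_wheel 0.7 [344. 223.  22.  23.] [0.562 0.134 0.032] [0.525 0.11  0.001] [0.584 0.168 0.04 ]
scene spoked_wheel 0.65 [303. 284.  22.  22.] [ 
[... 3881 characters left out ...]
ver 0.78 [372. 229.  38.   8.] [ 0.47  -0.217  0.027] [ 0.457 -0.262  0.003] [ 0.485 -0.136  0.035]
top driver 0.56 [225. 193.  64.  61.] [0.58  0.286 0.016] [0.502 0.223 0.001] [0.692 0.38  0.343]
top driver 0.37 [389. 182.  21.  18.] [ 0.636 -0.254  0.045] [ 0.601 -0.293  0.008] [ 0.674 -0.218  0.052]
top tape 0.59 [275. 246.  26.  29.] [0.412 0.158 0.022] [ 0.365  0.11  -0.003] [0.451 0.198 0.029]
top tape 0.59 [298. 157.   7.   8.] [0.722 0.071 0.052] [0.715 0.059 0.01 ] [0.735 0.083 0.08 ]
top mug 0.78 [197. 249.  35.  24.] [0.394 0.423 0.031] [0.36  0.371 0.   ] [0.432 0.466 0.095]
top swabs 0.46 [430. 260.  14.  13.] [ 0.359 -0.393  0.043] [ 0.336 -0.407  0.001] [ 0.381 -0.361  0.075]
```

```bash
python3 - <<'E'
from h import *
t=dict(np.load("top0.npz")); s=dict(np.load("scene0.npz"))
a=cv2.resize(t["color"][130:290,170:450],(800,457),interpolation=cv2.INTER_CUBIC)
b=np.zeros((143,800,3),np.uint8)
cs=[(s,221,344),(s,344,223),(s,303,284),(s,314,361),(s,373,185)]
for i,(im,c,r) in enumerate(cs):
    b[:140,i*160:i*160+158]=cv2.resize(im["color"][r-20:r+20,c-22:c+23],(158,140),interpolation=cv2.INTER_CUBIC)
cv2.imwrite("pics/a.png",np.vstack([a,b])[...,::-1])
for n,im in (("top",t),("scene",s)):
    # full cloud
    rr,cc=np.mgrid[0:400,0:640]; P=world(im,cc.ravel(),rr.ravel()); ok=im["depth"].ravel()>0
    P=P[ok]; 
    def sel(x0,x1,y0,y1,z0,z1): return P[(P[:,0]>x0)&(P[:,0]<x1)&(P[:,1]>y0)&(P[:,1]<y1)&(P[:,2]>z0)&(P[:,2]<z1)]
    hd=sel(.5,.66,.2,.4,.32,.36)
    rect=cv2.minAreaRect(hd[:,:2].astype(np.float32)*1000); print(n,"handle",rect,len(hd),hd.mean(0))
    v=np.linalg.svd(hd[:,:2]-hd[:,:2].mean(0))[2][0]; print("  yaw of handle",np.degrees(np.arctan2(v[1],v[0])))
    pl=sel(.45,.75,.18,.4,.005,.02)
    print(n,"plate",cv2.minAreaRect(pl[:,:2].astype(np.float32)*1000),len(pl),np.median(pl[:,2]))
    for nm,x,y,zt in (("spoked",.622,-.122,.038),("press wheel",.557,.286,0)):
        if zt: 
            w=sel(x-.05,x+.05,y-.05,y+.05,.028,.06); print(n,nm,cv2.minEnclosingCircle(w[:,:2].astype(np.float32)),np.median(w[:,2]),w[:,:2].mean(0),len(w))
    w=sel(.40,.75,-.4,.1,-.01,.012)
    bb=sel(.44,.70,-.32,.05,.0,.012)
    print(n,"board",cv2.minAreaRect(bb[:,:2].astype(np.float32)*1000))
E
```

```text
top handle ((568.3385620117188, 291.27734375), (18.403196334838867, 149.7306671142578), 14.297863006591797) 320 [0.5676014  0.29017861 0.33912296]
  yaw of handle -75.82770339597919
top plate ((600.5067749023438, 289.8328857421875), (298.8919677734375, 219.51541137695312), 0.021706724539399147) 1830 0.010338177925180103
top spoked ((0.6199508309364319, -0.12076209485530853), 0.032441116869449615) 0.0399266985137543 [ 0.61908706 -0.12114411] 246
top board ((570.0555419921875, -135.01751708984375), (369.9444580078125, 259.8272705078125), 89.99612426757812)
scene handle ((574.1382446289062, 291.64337158203125), (19.45705795288086, 154.00439453125), 14.504140853881836) 221 [0.57681145 0.28464088 0.33696431]
  yaw of handle 103.78744786954212
scene plate ((599.9739379882812, 290.14361572265625), (299.90484619140625, 218.97378540039062), 0.0543379969894886) 1300 0.011180660039376122
scene spoked ((0.6243342757225037, -0.12223859131336212), 0.034376997500658035) 0.03761908132816083 [ 0.62732713 -0.12313115] 328
scene board ((570.1115112304688, -134.9932403564453), (370.03607177734375, 259.5986633300781), 89.982666015625)
```

View pics/a.png

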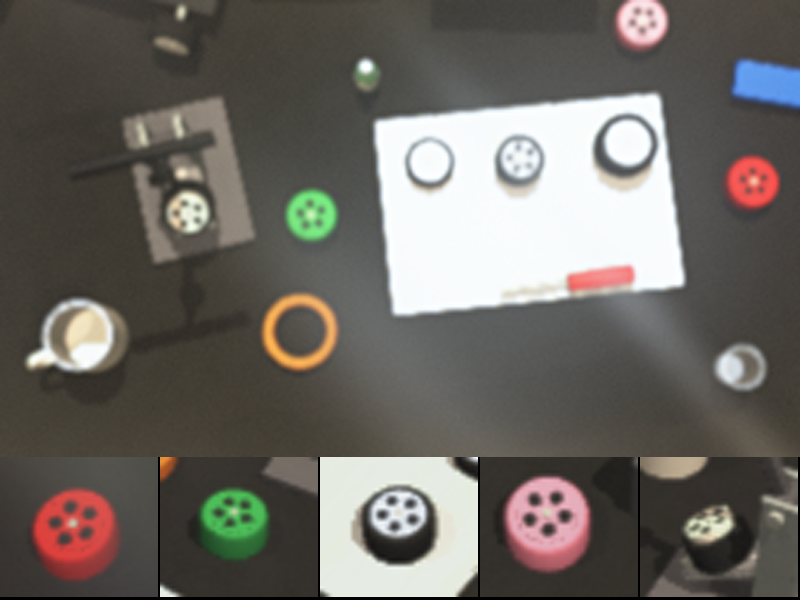

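The picture shows the unfinished wheel on the press at top pixel (235,204). The finished matching wheel, white with five openings, is on the board at (352,186), between the dish wheel at (322,187) and the big wheel at (389,183). The look-alikes are red at (435,195), green at (279,206) and pink at about (394,138). The crop confirms that only the white wheel on the board matches.

Next I refine the press pose and work out the first legs.

```bash
cat >> h.py <<'E'
def down(psi):
    c,s=np.cos(np.radians(psi)),np.sin(np.radians(psi))
    return np.array([[-s,c,0],[c,s,0],[0,0,-1.]])
def legs(wps,start=None):
    s=ctrl.get_state()
    p,r=(s["position"],R.from_rotvec(s["tool_rot"]).as_matrix()) if start is None else start
    for q,t in wps:
        d=r.T@(np.array(q)-p)/.25; a=R.from_matrix(r.T@t).as_rotvec()/np.radians(30)
        print("slide",np.round(d,3),"ang",np.round(a,3),"rows>=",np.linalg.norm(d)*5,np.linalg.norm(a)*30/8.59)
        p,r=np.array(q),t
E
python3 - <<'E'
from h import *
t=dict(np.load("top0.npz"))
r,c=np.mgrid[155:240,200:262]; P=world(t,c.ravel(),r.ravel()); col=t["color"][155:240,200:262].reshape(-1,3).mean(1)
m=(P[:,2]>.004)&(P[:,2]<.02)&(col>75)&(col<160); print(m.sum())
Q=P[m]; print("plate",cv2.minAreaRect(Q[:,:2].astype(np.float32)*1000))
b=dict(np.load("top0.npz")); r,c=np.mgrid[0:400,0:640]; P=world(t,c.ravel(),r.ravel()); col=t["color"].reshape(-1,3).min(1)
m=(col>170)&(abs(P[:,2])<.014)&(P[:,1]<.08)&(P[:,1]>-.35)&(P[:,0]<.75)&(P[:,0]>.42); print("board",cv2.minAreaRect(P[m][:,:2].astype(np.float32)*1000))
A=(.35,-.5,.40);Bp=(.53,-.2,.42);C=(.582,.2425,.42)
legs([(A,down(-45)),(Bp,down(-16)),((.62,.03,.42),down(3)),(C,down(14.2))])
E
```

```text
1168
plate ((574.43896484375, 323.19744873046875), (243.34353637695312, 237.48316955566406), 10.758211135864258)
board ((571.6073608398438, -134.51898193359375), (254.3643341064453, 375.6165771484375), 5.734295845031738)
slide [ 0.828 -0.303 -0.666] ang [ 0.     0.    -0.994] rows>= 5.524069818990438 3.472241438535674
slide [ 1.358 -0.339 -0.08 ] ang [ 0.     0.    -0.967] rows>= 7.008566187174092 3.376018626309662
slide [0.984 0.092 0.   ] ang [ 0.     0.    -0.633] rows>= 4.9396356140913875 2.2118742724097786
slide [ 0.857 -0.107  0.   ] ang [ 0.     0.    -0.373] rows>= 4.317418209995413 1.3038416763678697
```

```bash
python3 -m inch '[{"slide":[0.4,-0.15,-0.66],"angular":[0,0,-0.5],"claw":1},{"slide":[0.4,-0.15,-0.66],"angular":[0,0,-0.5],"claw":1},{"slide":[0.4,-0.15,-0.66],"angular":[0,0,-0.5],"claw":1},{"slide":[0.4,-0.15,-0.66],"angular":[0,0,-0.5],"claw":1},{"slide":[0.83,-0.3,-0.66],"angular":[0,0,-1],"claw":1},{"slide":[0.83,-0.3,-0.66],"angular":[0,0,-1],"claw":1},{"slide":[0.83,-0.3,-0.66],"angular":[0,0,-1],"claw":1},{"slide":[0.83,-0.3,-0.66],"angular":[0,0,-1],"claw":1}]'
python3 -m inch '[{"slide":[1,-0.25,-0.06],"angular":[0,0,-0.85],"claw":1},{"slide":[1,-0.25,-0.06],"angular":[0,0,-0.85],"claw":1},{"slide":[1,-0.25,-0.06],"angular":[0,0,-0.85],"claw":1},{"slide":[1,-0.25,-0.06],"angular":[0,0,-0.85],"claw":1},{"slide":[1,-0.25,-0.06],"angular":[0,0,-0.85],"claw":1},{"slide":[1,-0.25,-0.06],"angular":[0,0,-0.85],"claw":1},{"slide":[1,-0.25,-0.06],"angular":[0,0,-0.85],"claw":1}]'
python3 - <<'E'
from h import *
legs([((.60,-.03,.42),down(0)),((.582,.2,.42),down(14.2)),((.582,.2425,.42),down(14.2))])
E
```

```text
time: 2.2
position: [0.3538, -0.4983, 0.3988]
tool_rot: [2.897, 1.215, 0.002]
ft_force: [-0.4, 0.0, 0.4]
grip_width: 0.996
grip_force: 0.0
time: 2.9
position: [0.4827, -0.2792, 0.4138]
tool_rot: [2.561, 1.818, -0.001]
ft_force: [0.4, -0.2, -0.5]
grip_width: 1.004
grip_force: 0.0
slide [ 1.096  0.114 -0.026] ang [ 0.     0.002 -0.642] rows>= 5.509953016925716 2.24310615931572
slide [ 0.92  -0.072  0.   ] ang [ 0.     0.    -0.473] rows>= 4.614065452504982 1.6530849825378344
slide [0.165 0.042 0.   ] ang [0. 0. 0.] rows>= 0.8499999999999996 0.0
```

```bash
python3 -m inch '[{"slide":[1,0.11,-0.03],"angular":[0,0,-0.64],"claw":1},{"slide":[1,0.11,-0.03],"angular":[0,0,-0.64],"claw":1},{"slide":[1,0.11,-0.03],"angular":[0,0,-0.64],"claw":1},{"slide":[1,0.11,-0.03],"angular":[0,0,-0.64],"claw":1},{"slide":[1,0.11,-0.03],"angular":[0,0,-0.64],"claw":1},{"slide":[1,0.11,-0.03],"angular":[0,0,-0.64],"claw":1},{"slide":[1,0.11,-0.03],"angular":[0,0,-0.64],"claw":1}]'
python3 -m inch '[{"slide":[1,-0.07,0],"angular":[0,0,-0.47],"claw":1},{"slide":[1,-0.07,0],"angular":[0,0,-0.47],"claw":1},{"slide":[1,-0.07,0],"angular":[0,0,-0.47],"claw":1},{"slide":[1,-0.07,0],"angular":[0,0,-0.47],"claw":1},{"slide":[1,-0.07,0],"angular":[0,0,-0.47],"claw":1},{"slide":[1,-0.07,0],"angular":[0,0,-0.47],"claw":1},{"slide":[1,-0.07,0],"angular":[0,0,-0.47],"claw":1}]'
python3 - <<'E'
from h import *
s=ctrl.get_state(); im=ctrl.get_image("wrist"); T=np.eye(4); T[:3,:3]=R.from_rotvec(s["tool_rot"]).as_matrix(); T[:3,3]=s["position"]
im["extrinsics"]=T@im["tool_from_camera"]; np.savez("wrist1.npz",**im)
cv2.imwrite("pics/w1.png",im["color"][...,::-1])
r,c=np.mgrid[0:400,0:640]; d=im["depth"].ravel()>0
P=world(im,c.ravel(),r.ravel())[d]
h=P[(P[:,2]>.32)&(P[:,2]<.35)]; print(s["position"],s["tool_rot"],"handle",len(h),cv2.minAreaRect(h[:,:2].astype(np.float32)*1000),h.max(0))
for q in ("wheel","handle"):
    for o in ctrl.outline_of(q,"wrist")[:2]:
        p=maskpts(im,o["mask"]); print(q,o["confidence"],o["bbox"],np.median(p,0))
legs([((.582,.2425,.42),down(14.2)),((.582,.2425,.323),down(14.2))])
E
```

```text
time: 3.6
position: [0.5915, -0.0547, 0.4202]
tool_rot: [-2.226, -2.217, 0.003]
ft_force: [0.2, -0.3, 0.6]
grip_width: 1.004
grip_force: 0.0
time: 4.3
position: [0.5753, 0.1951, 0.4205]
tool_rot: [1.937, 2.472, -0.003]
ft_force: [0.5, -1.3, -0.1]
grip_width: 1.001
grip_force: 0.0
[0.5752669  0.19510001 0.42053766] [ 1.93713785  2.47176329 -0.0028247 ] handle 4202 ((572.5057983398438, 285.128173828125), (17.955408096313477, 136.66615295410156), 14.410025596618652) [0.59657268 0.3527986  0.34235135]
wheel 0.74 [316.9, 102.5, 26.4, 43.8] [0.54546682 0.27959813 0.08484764]
handle 0.68 [347.3, 92.2, 58.2, 184.5] [0.57066476 0.29468494 0.33876069]
slide [0.185 0.07  0.002] ang [-0.001  0.004 -0.02 ] rows>= 0.9903971545777135 0.07059766546207373
slide [0.    0.    0.388] ang [0. 0. 0.] rows>= 1.9399999999999995 0.0
```

View pics/w1.png

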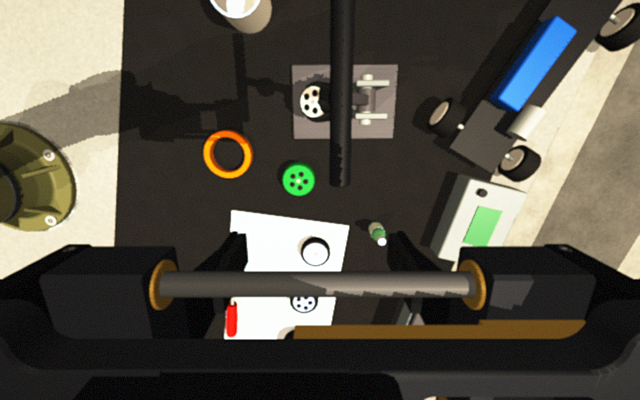

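The wrist view shows the black handle bar running down to its right end at (340,185), the wheel on the press at (315,100), the glue at (378,233) and the green look-alike at (298,180). The handle's middle comes out at (0.571, 0.2915) and the yaw at 14.4°, which agrees with the top camera.

```bash
python3 -m inch '[{"slide":[0.185,0.075,0],"angular":[0,0,-0.02],"claw":1},{"slide":[0.185,0.075,0],"angular":[0,0,-0.02],"claw":1},{"slide":[0.185,0.075,0.2],"angular":[0,0,-0.02],"claw":1},{"slide":[0.185,0.075,0.39],"angular":[0,0,-0.02],"claw":1},{"slide":[0.185,0.075,0.39],"angular":[0,0,-0.02],"claw":1},{"slide":[0.185,0.075,0.39],"angular":[0,0,-0.02],"claw":-1},{"slide":[0.185,0.075,0.39],"angular":[0,0,-0.02],"claw":-1},{"slide":[0.185,0.075,0.39],"angular":[0,0,-0.02],"claw":-1},{"slide":[0.185,0.075,0.39],"angular":[0,0,-0.02],"claw":-1},{"slide":[0.185,0.075,0.39],"angular":[0,0,-0.02],"claw":-1}]' 30
python3 - <<'E'
from h import *
s=ctrl.get_state(); p=s["position"]; r=R.from_rotvec(s["tool_rot"]).as_matrix(); print(p,r.round(3))
# arc relative to current, in press xz
a0=np.arctan2(184,-49); px=np.array([.969,.248,0])
for th in np.linspace(0,1.70,18):
    a=a0+th; d=.190*np.array([np.cos(a)-np.cos(a0),np.sin(a)-np.sin(a0)])
    print(round(th,2),np.round(r.T@(px*d[0]+np.array([0,0,d[1]]))/.25,3))
E
```

```text
time: 5.45
position: [0.5819, 0.2474, 0.3248]
tool_rot: [1.921, 2.485, 0.003]
ft_force: [0.1, -0.2, 0.5]
grip_width: 0.633
grip_force: 0.0
[0.58185884 0.24736911 0.32481098] [[-0.252  0.968  0.002]
 [ 0.968  0.252  0.001]
 [ 0.     0.002 -1.   ]]
0.0 [0. 0. 0.]
0.1 [ 0.    -0.072  0.023]
0.2 [ 0.001 -0.142  0.053]
0.3 [ 0.001 -0.209  0.09 ]
0.4 [ 0.001 -0.271  0.134]
0.5 [ 0.001 -0.329  0.183]
0.6 [ 0.001 -0.381  0.238]
0.7 [ 0.002 -0.428  0.298]
0.8 [ 0.002 -0.468  0.362]
0.9 [ 0.002 -0.502  0.43 ]
1.0 [ 0.002 -0.529  0.501]
1.1 [ 0.002 -0.549  0.575]
1.2 [ 0.002 -0.561  0.649]
1.3 [ 0.002 -0.566  0.725]
1.4 [ 0.002 -0.563  0.801]
1.5 [ 0.002 -0.553  0.876]
1.6 [ 0.002 -0.535  0.95 ]
1.7 [ 0.002 -0.51   1.022]
```

```bash
python3 -m inch '[{"slide":[0,0,0],"angular":[0,0,0],"claw":-1},{"slide":[0,0,0],"angular":[0,0,0],"claw":-1},{"slide":[0,0,0],"angular":[0,0,0],"claw":-1},{"slide":[0,0,0],"angular":[0,0,0],"claw":-1},{"slide":[0,0,0],"angular":[0,0,0],"claw":-1},{"slide":[0,0,0],"angular":[0,0,0],"claw":-1},{"slide":[0,0,0],"angular":[0,0,0],"claw":-1},{"slide":[0,0,0],"angular":[0,0,0],"claw":-1},{"slide":[0,0,0],"angular":[0,0,0],"claw":-1},{"slide":[0,0,0],"angular":[0,0,0],"claw":-1}]' 40
```

```text
time: 6.45
position: [0.5817, 0.247, 0.3234]
tool_rot: [1.922, 2.485, 0.001]
ft_force: [2.9, 1.2, -0.9]
grip_width: 0.193
grip_force: 40.0
```

```bash
python3 -m inch '[{"slide":[0,-0.036,0.011],"angular":[0,0,0],"claw":-1},{"slide":[0,-0.072,0.023],"angular":[0,0,0],"claw":-1},{"slide":[0,-0.108,0.038],"angular":[0,0,0],"claw":-1},{"slide":[0,-0.142,0.053],"angular":[0,0,0],"claw":-1},{"slide":[0,-0.176,0.071],"angular":[0,0,0],"claw":-1},{"slide":[0,-0.209,0.09],"angular":[0,0,0],"claw":-1},{"slide":[0,-0.24,0.112],"angular":[0,0,0],"claw":-1},{"slide":[0,-0.271,0.134],"angular":[0,0,0],"claw":-1},{"slide":[0,-0.329,0.183],"angular":[0,0,0],"claw":-1},{"slide":[0,-0.329,0.183],"angular":[0,0,0],"claw":-1}]'
python3 - <<'E'
from h import *
s=ctrl.get_state(); p=s["position"]; r=R.from_rotvec(s["tool_rot"]).as_matrix()
px=np.array([.969,.248,0]); a0=np.arctan2(184,-49)
rel=p-np.array([.5817,.247,.3234]); d=np.array([rel@px,rel[2]])/.19+[np.cos(a0),np.sin(a0)]
print("lever",np.arctan2(d[1],d[0])-a0,"radius",np.linalg.norm(d)*.19,"lateral",rel@[-.248,.969,0],s["torque"],s["grip_force"])
E
```

```text
time: 7.45
position: [0.5022, 0.2272, 0.2784]
tool_rot: [1.919, 2.483, 0.006]
ft_force: [4.9, 2.6, 1.2]
grip_width: 0.19
grip_force: 40.0
lever 0.4963904024465615 radius 0.19062154505746878 lateral 0.00048494632109227597 [ 0.8780244  -1.48618211 -0.01339567] 39.99417722225189
```

```bash
python3 -m inch '[{"slide":[0,-0.052,0.055],"angular":[0,0,0],"claw":-1},{"slide":[0,-0.099,0.115],"angular":[0,0,0],"claw":-1},{"slide":[0,-0.139,0.179],"angular":[0,0,0],"claw":-1},{"slide":[0,-0.173,0.247],"angular":[0,0,0],"claw":-1},{"slide":[0,-0.2,0.318],"angular":[0,0,0],"claw":-1},{"slide":[0,-0.22,0.392],"angular":[0,0,0],"claw":-1},{"slide":[0,-0.232,0.466],"angular":[0,0,0],"claw":-1},{"slide":[0,-0.237,0.542],"angular":[0,0,0],"claw":-1},{"slide":[0,-0.234,0.618],"angular":[0,0,0],"claw":-1},{"slide":[0,-0.234,0.618],"angular":[0,0,0],"claw":-1}]'
cat > lev.py <<'E'
from h import *
s=ctrl.get_state(); p=s["position"]; r=R.from_rotvec(s["tool_rot"]).as_matrix()
px=np.array([.969,.248,0]); a0=np.arctan2(184,-49)
rel=p-np.array([.5817,.247,.3234]); d=np.array([rel@px,rel[2]])/.19+[np.cos(a0),np.sin(a0)]
print("lever",np.arctan2(d[1],d[0])-a0,"radius",np.linalg.norm(d)*.19,"lateral",rel@[-.248,.969,0],s["ft_force"],s["torque"],s["grip_force"])
E
python3 lev.py
```

```text
time: 8.45
position: [0.4452, 0.2128, 0.1234]
tool_rot: [-1.92, -2.486, -0.002]
ft_force: [-0.2, 1.1, 7.9]
grip_width: 0.182
grip_force: 39.2
lever -4.886353190515052 radius 0.1903889574194763 lateral 0.0007238764696485639 [-0.223954    1.07376981  7.91403755] [ 0.42713439 -0.19503669 -0.04033739] 39.19642442604527
```

```bash
python3 -m inch '[{"slide":[0,0.005,0.037],"angular":[0,0,0],"claw":-1},{"slide":[0,0.01,0.075],"angular":[0,0,0],"claw":-1},{"slide":[0,0.019,0.112],"angular":[0,0,0],"claw":-1},{"slide":[0,0.028,0.149],"angular":[0,0,0],"claw":-1},{"slide":[0,0.035,0.17],"angular":[0,0,0],"claw":-1},{"slide":[0,0.042,0.193],"angular":[0,0,0],"claw":-1},{"slide":[0,0.047,0.205],"angular":[0,0,0],"claw":-1},{"slide":[0,0.047,0.205],"angular":[0,0,0],"claw":-1},{"slide":[0,0.047,0.205],"angular":[0,0,0],"claw":-1}]'
python3 lev.py
```

```text
time: 9.35
position: [0.4539, 0.215, 0.0724]
tool_rot: [-1.918, -2.484, 0.007]
ft_force: [-6.7, -0.0, 6.4]
grip_width: 0.176
grip_force: 39.2
lever -4.615753188374998 radius 0.1928654353713094 lateral 0.0006776540644810018 [-6.74001533 -0.04510556  6.43937793] [ 0.21608632  1.04443064 -0.03627951] 39.24087345600128
```

```bash
python3 -m inch '[{"slide":[0,0.003,0.012],"angular":[0,0,0],"claw":-1},{"slide":[0,0.005,0.02],"angular":[0,0,0],"claw":-1},{"slide":[0,0.005,0.02],"angular":[0,0,0],"claw":-1},{"slide":[0,0.005,0.02],"angular":[0,0,0],"claw":-1}]'
python3 lev.py
python3 - <<'E'
from h import *
im=ctrl.get_image("scene"); a=cv2.resize(im["color"][120:260,310:440],(650,700)[:2],interpolation=cv2.INTER_CUBIC)
cv2.imwrite("pics/p1.png",cv2.resize(a,(557,600))[...,::-1])
E
```

```text
time: 9.75
position: [0.4553, 0.2154, 0.0677]
tool_rot: [-1.919, -2.484, 0.006]
ft_force: [-5.9, 0.7, 8.0]
grip_width: 0.184
grip_force: 39.2
lever -4.589933425354141 radius 0.1931689695894306 lateral 0.0006736954184134294 [-5.86160141  0.67856246  7.99772671] [0.14848155 0.96299915 0.0085489 ] 39.19003531424096
```

View pics/p1.png

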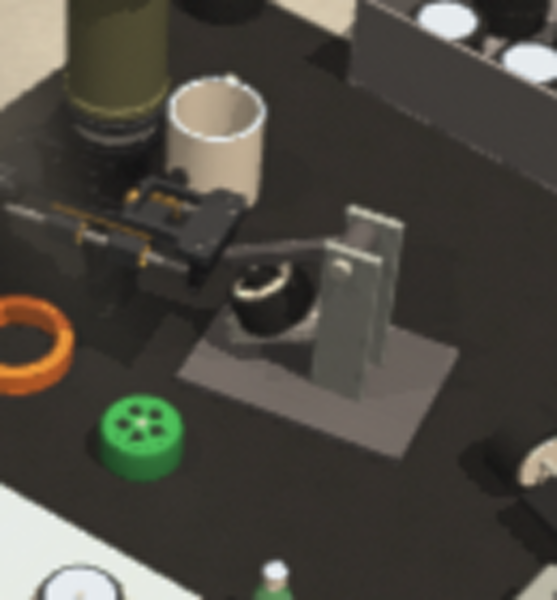

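The scene crop shows the gripper at (190,215) holding the lever low, with the arm almost on the wheel at (265,290). A force of only 8 N says it isn't at the stop yet, so I push a little further.

```bash
python3 -m inch '[{"slide":[0,0.004,0.01],"angular":[0,0,0],"claw":-1},{"slide":[0,0.008,0.02],"angular":[0,0,0],"claw":-1},{"slide":[0,0.008,0.02],"angular":[0,0,0],"claw":-1}]' 60
python3 lev.py
python3 -m inch '[{"slide":[0,0.004,0.01],"angular":[0,0,0],"claw":-1},{"slide":[0,0.008,0.02],"angular":[0,0,0],"claw":-1},{"slide":[0,0.008,0.02],"angular":[0,0,0],"claw":-1}]' 60
python3 lev.py
```

```text
time: 10.1
position: [0.4563, 0.2156, 0.0646]
tool_rot: [-1.919, -2.484, 0.013]
ft_force: [-15.3, -4.6, 29.0]
grip_width: 0.174
grip_force: 58.1
lever -4.573367695510625 radius 0.19338479999072936 lateral 0.0006452006299623088 [-15.32096904  -4.63052532  28.96550548] [-0.74895428  2.96423678 -0.04645738] 58.130573853850365
time: 10.4
position: [0.4565, 0.2156, 0.0631]
tool_rot: [-1.918, -2.484, 0.023]
ft_force: [-31.3, -10.9, 64.1]
grip_width: 0.171
grip_force: 57.8
lever -4.565684772642461 radius 0.19385317942195066 lateral 0.0006299340531851471 [-31.34993552 -10.89171641  64.14549483] [-2.46694605  6.56152761 -0.07659078] 57.76428826153278
```

Force rose to 64 N with the position stalled, so the lever is hard on its stop. Now I ride it back up.

```bash
python3 -m inch '[{"slide":[-0.0,-0.025,-0.06],"angular":[0,0,0],"claw":-1},{"slide":[0,-0.04,-0.116],"angular":[0,0,0],"claw":-1},{"slide":[0,-0.058,-0.19],"angular":[0,0,0],"claw":-1},{"slide":[0,-0.068,-0.265],"angular":[0,0,0],"claw":-1},{"slide":[0,-0.071,-0.341],"angular":[0,0,0],"claw":-1},{"slide":[0,-0.066,-0.417],"angular":[0,0,0],"claw":-1},{"slide":[0,-0.054,-0.491],"angular":[0,0,0],"claw":-1},{"slide":[0,-0.034,-0.565],"angular":[0,0,0],"claw":-1},{"slide":[0,-0.007,-0.636],"angular":[0,0,0],"claw":-1},{"slide":[0,-0.007,-0.636],"angular":[0,0,0],"claw":-1}]' 40
python3 lev.py
python3 - <<'E'
from h import *
s=ctrl.get_state(); p=s["position"]; r=R.from_rotvec(s["tool_rot"]).as_matrix(); px=np.array([.969,.248,0]); a0=np.arctan2(184,-49)
g=np.array([.5817,.247,.3234])
for th in np.arange(.8,-.01,-.1):
    a=a0+th; d=.190*np.array([np.cos(a)-np.cos(a0),np.sin(a)-np.sin(a0)])
    print(round(th,2),np.round(r.T@(g+px*d[0]+np.array([0,0,d[1]])-p)/.25,3))
E
```

```text
time: 11.4
position: [0.4685, 0.2178, 0.2206]
tool_rot: [1.917, 2.476, 0.028]
ft_force: [21.9, 7.7, -8.5]
grip_width: 0.179
grip_force: 40.4
lever 0.8570082803375609 radius 0.18449365066145032 lateral -0.00022393693393280036 [21.92442302  7.67535308 -8.4528047 ] [ 1.51258181 -4.31433338 -0.03483068] 40.384724736213684
0.8 [ 0.001  0.001 -0.048]
0.7 [ 0.001  0.043 -0.112]
0.6 [ 0.001  0.091 -0.171]
0.5 [ 0.001  0.144 -0.224]
0.4 [ 0.001  0.203 -0.273]
0.3 [ 0.001  0.266 -0.315]
0.2 [ 0.001  0.333 -0.351]
0.1 [ 0.001  0.403 -0.38 ]
0.0 [ 0.001  0.476 -0.401]
```

```bash
python3 -m inch '[{"slide":[0,0.0,-0.03],"angular":[0,0,0],"claw":-1},{"slide":[0,0.043,-0.087],"angular":[0,0,0],"claw":-1},{"slide":[0,0.091,-0.146],"angular":[0,0,0],"claw":-1},{"slide":[0,0.144,-0.2],"angular":[0,0,0],"claw":-1},{"slide":[0,0.203,-0.248],"angular":[0,0,0],"claw":-1},{"slide":[0,0.266,-0.29],"angular":[0,0,0],"claw":-1},{"slide":[0,0.333,-0.326],"angular":[0,0,0],"claw":-1},{"slide":[0,0.403,-0.355],"angular":[0,0,0],"claw":-1},{"slide":[0,0.44,-0.365],"angular":[0,0,0],"claw":-1},{"slide":[0,0.44,-0.365],"angular":[0,0,0],"claw":-1}]' 15
python3 lev.py
```

```text
time: 12.4
position: [0.5678, 0.2418, 0.3074]
tool_rot: [1.923, 2.483, -0.001]
ft_force: [4.2, -3.5, 0.3]
grip_width: 0.18
grip_force: 15.1
lever 0.10273843225423329 radius 0.1792761102516493 lateral -0.0016235347433587442 [ 4.21939382 -3.50919348  0.28264137] [-0.6829967  -0.87365119 -0.02820973] 15.080806240439415
```

```bash
python3 -m inch '[{"slide":[0,0.03,-0.005],"angular":[0,0,0],"claw":-1},{"slide":[0,0.05,-0.01],"angular":[0,0,0],"claw":0},{"slide":[0,0.05,-0.01],"angular":[0,0,0],"claw":1},{"slide":[0,0.05,-0.01],"angular":[0,0,0],"claw":1},{"slide":[0,0.05,-0.01],"angular":[0,0,0],"claw":1},{"slide":[0,0.05,-0.01],"angular":[0,0,0],"claw":1},{"slide":[0,0.05,-0.01],"angular":[0,0,0],"claw":1},{"slide":[0,0.05,-0.01],"angular":[0,0,0],"claw":1},{"slide":[0,0.05,-0.2],"angular":[0,0,0],"claw":1},{"slide":[0,0.05,-0.45],"angular":[0,0,0],"claw":1}]' 20
python3 - <<'E'
from h import *
O=np.array([.566,.290,0]);yaw=np.radians(14.3);px=np.array([np.cos(yaw),np.sin(yaw),0]);py=np.array([-px[1],px[0],0]);z=np.array([0,0,1.])
n=-.5*px+.866025*z; bed=O+.05*z
s=ctrl.get_state(); r=R.from_rotvec(s["tool_rot"]).as_matrix()
for sg in (1,-1):
    t=np.c_[np.cross(sg*py,-n),sg*py,-n]
    print(sg,R.from_matrix(r.T@t).as_rotvec()/np.radians(30))
im=ctrl.get_image("top"); c=cv2.resize(im["color"][150:260,190:300],(600,600),interpolation=cv2.INTER_CUBIC)
cv2.imwrite("pics/t1.png",c[...,::-1])
rr,cc=np.mgrid[0:400,0:640]; P=world(im,cc.ravel(),rr.ravel()); P=P[im["depth"].ravel()>0]
h=P[(P[:,2]>.30)&(P[:,2]<.36)&(P[:,1]>.27)&(P[:,0]>.45)&(P[:,0]<.7)]; print(len(h),h.mean(0),h.max(0))
print(s["joint_positions"],s["position"])
E
```

```text
time: 13.4
position: [0.5777, 0.2453, 0.4065]
tool_rot: [-1.921, -2.484, 0.007]
ft_force: [1.0, 0.3, 0.0]
grip_width: 0.912
grip_force: 0.0
1 [-0.78984512 -0.79000236 -2.91451646]
-1 [-0.7910581   0.79090065  2.93302599]
73 [0.5530653  0.3460705  0.33927101] [0.56548391 0.36240468 0.34569553]
[ 0.14918175  0.35817684 -0.84357089  1.16604006  0.26777497  1.73061183
 -0.36508382] [0.5776825  0.24526837 0.40646542]
```

View pics/t1.png

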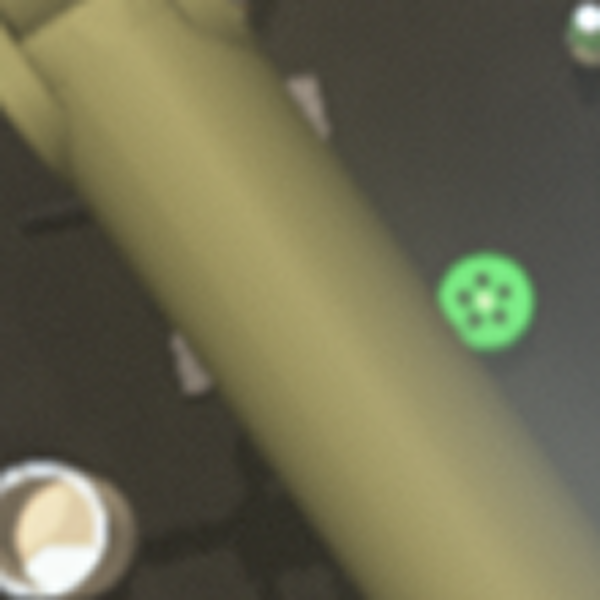

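The crop shows the arm covering the press, with the green look-alike at (485,300). The left end of the handle bar at (50,215) reads z 0.339, so the lever is back up. Next I back off towards the robot and turn the tool.

```bash
python3 -m inch '[{"slide":[0.18,-0.56,0],"angular":[0,0,1],"claw":1},{"slide":[0.18,-0.56,0],"angular":[0,0,1],"claw":1},{"slide":[0.18,-0.56,0],"angular":[0,0,1],"claw":1},{"slide":[0.18,-0.56,0],"angular":[0,0,1],"claw":1},{"slide":[0.18,-0.56,0],"angular":[0,0,1],"claw":1}]'
python3 -m inch '[{"slide":[0,0,0],"angular":[0,0,1],"claw":1},{"slide":[0,0,0],"angular":[0,0,1],"claw":1},{"slide":[0,0,0],"angular":[0,0,1],"claw":1},{"slide":[0,0,0],"angular":[0,0,1],"claw":1}]'
python3 -m inch '[{"slide":[0,0,0],"angular":[0,0,0.95],"claw":1},{"slide":[0,0,0],"angular":[0,0,0.95],"claw":1},{"slide":[0,0,0],"angular":[0,0,0.95],"claw":1},{"slide":[0,0,0],"angular":[0,0,0.95],"claw":1}]'
cat > bed.py <<'E'
from h import *
O=np.array([.566,.290,0]);yaw=np.radians(14.3);px=np.array([np.cos(yaw),np.sin(yaw),0]);py=np.array([-px[1],px[0],0]);z=np.array([0,0,1.])
n=-.5*px+.866025*z; bed=O+.05*z; T=np.c_[np.cross(-py,-n),-py,-n]
E
python3 - <<'E'
from bed import *
print(ctrl.get_state()["joint_positions"])
legs([(bed+.25*n,T),(bed+.012*n,T)])
E
```

```text
time: 13.95
position: [0.4306, 0.2549, 0.4082]
tool_rot: [2.496, 1.902, 0.003]
ft_force: [0.3, 0.2, -0.5]
grip_width: 0.998
grip_force: 0.0
time: 14.35
position: [0.433, 0.2539, 0.4068]
tool_rot: [-2.908, -1.185, 0.001]
ft_force: [0.1, 0.7, -0.4]
grip_width: 1.001
grip_force: 0.0
time: 14.75
position: [0.433, 0.2539, 0.4067]
tool_rot: [-3.11, -0.434, 0.002]
ft_force: [0.2, -0.2, 0.6]
grip_width: 1.0
grip_force: 0.0
[ 0.25822813  0.00746956 -0.83586648  1.47372578  0.00399847  1.66364549
 -1.87079282]
slide [ 0.052 -0.006  0.561] ang [-0.016  1.002  0.051] rows>= 2.8159575953798086 3.5054125723367964
slide [-0.    -0.     0.952] ang [0. 0. 0.] rows>= 4.759996670974999 0.0
```

```bash
python3 -m inch '[{"slide":[0.05,-0.005,0.56],"angular":[-0.016,1,0.05],"claw":1},{"slide":[0.05,-0.005,0.56],"angular":[-0.016,1,0.05],"claw":1},{"slide":[0.05,-0.005,0.56],"angular":[-0.016,1,0.05],"claw":1},{"slide":[0.05,-0.005,0.56],"angular":[-0.016,1,0.05],"claw":1},{"slide":[0.05,-0.005,0.56],"angular":[-0.016,1,0.05],"claw":1},{"slide":[0.05,-0.005,0.56],"angular":[-0.016,1,0.05],"claw":1},{"slide":[0.05,-0.005,0.56],"angular":[-0.016,1,0.05],"claw":1}]'
python3 - <<'E'
from bed import *
s=ctrl.get_state(); im=ctrl.get_image("wrist"); T4=np.eye(4); T4[:3,:3]=R.from_rotvec(s["tool_rot"]).as_matrix(); T4[:3,3]=s["position"]
im["extrinsics"]=T4@im["tool_from_camera"]; cv2.imwrite("pics/w2.png",im["color"][...,::-1]); np.savez("w2.npz",**im)
print(s["joint_positions"])
for o in ctrl.outline_of("wheel","wrist")[:2]:
    p=maskpts(im,o["mask"])-bed; q=np.c_[p@np.cross(py,n),p@py,p@n]
    print(o["confidence"],o["bbox"],"uphill/left/normal",np.percentile(q,[3,50,97],axis=0).round(4).tolist())
    k=q[(q[:,2]>.03)&(q[:,2]<.05)]; print(cv2.minEnclosingCircle(k[:,:2].astype(np.float32)))
legs([(bed+.25*n,T),(bed+.012*n,T)])
E
```

```text
time: 15.45
position: [0.453, 0.2662, 0.2632]
tool_rot: [-2.959, -0.378, -0.782]
ft_force: [0.4, 0.1, 0.4]
grip_width: 0.999
grip_force: 0.0
[-0.56853414 -0.29867735 -0.14479666  2.10834037  0.24200749  0.87861736
 -2.14580708]
0.64 [320.2, 179.9, 54.1, 48.2] uphill/left/normal [[-0.0267, -0.0273, 0.0156], [0.003, -0.0001, 0.0353], [0.0295, 0.0269, 0.0373]]
((-0.0005823928513564169, -0.00037859141593798995), 0.03186860680580139)
0.63 [555.2, 216.3, 166.5, 121.8] uphill/left/normal [[-0.1253, -0.4847, -0.057], [-0.0612, -0.3592, -0.0153], [0.0097, -0.2384, 0.0225]]
((-0.14346745610237122, -0.4609922170639038), 0.005953161511570215)
slide [-0.017  0.029 -0.032] ang [0.004 0.024 0.021] rows>= 0.23169081385811008 0.11040424467999559
slide [-0.    -0.     0.952] ang [0. 0. 0.] rows>= 4.759996670974999 0.0
```

View pics/w2.png

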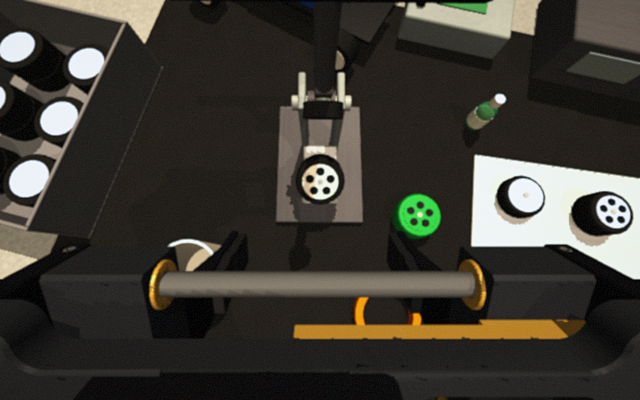

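The wrist view shows the wheel centred at (320,180), its circle within 1 mm of the computed bed point and its rim face at 35 mm, so the rim is home. The lever stands up behind it at (325,50). I go in along the normal.

```bash
python3 -m inch '[{"slide":[-0.017,0.029,0.15],"angular":[0,0.024,0.02],"claw":1},{"slide":[-0.017,0.029,0.3],"angular":[0,0.024,0.02],"claw":1},{"slide":[-0.017,0.029,0.45],"angular":[0,0.024,0.02],"claw":1},{"slide":[-0.017,0.029,0.6],"angular":[0,0.024,0.02],"claw":1},{"slide":[-0.017,0.029,0.6],"angular":[0,0.024,0.02],"claw":1}]'
python3 - <<'E'
from bed import *
print(ctrl.get_state()["joint_positions"]); legs([(bed+.012*n,T)])
E
```

```text
time: 16.05
position: [0.5224, 0.2728, 0.1259]
tool_rot: [-2.961, -0.357, -0.786]
ft_force: [-0.6, -0.4, -1.0]
grip_width: 1.002
grip_force: 0.0
[-0.50088554 -0.01760806 -0.14646982  2.16731695  0.39125947  0.54503894
 -2.26895804]
slide [ 0.011 -0.026  0.308] ang [ 0.017  0.01  -0.014] rows>= 1.544296314091461 0.08335315961236033
```

```bash
python3 -m inch '[{"slide":[0.011,-0.026,0.1],"angular":[0.017,0.01,-0.014],"claw":1},{"slide":[0.011,-0.026,0.2],"angular":[0.017,0.01,-0.014],"claw":1},{"slide":[0.011,-0.026,0.26],"angular":[0.017,0.01,-0.014],"claw":1},{"slide":[0.011,-0.026,0.308],"angular":[0.017,0.01,-0.014],"claw":1},{"slide":[0.011,-0.026,0.308],"angular":[0.017,0.01,-0.014],"claw":1},{"slide":[0.011,-0.026,0.308],"angular":[0.017,0.01,-0.014],"claw":1}]'
python3 - <<'E'
from bed import *
print(ctrl.get_state()["ft_force"]); legs([(bed+.012*n,T)])
E
```

```text
time: 16.65
position: [0.5615, 0.2922, 0.0678]
tool_rot: [-2.941, -0.371, -0.805]
ft_force: [0.6, 0.3, 0.0]
grip_width: 1.003
grip_force: 0.0
[0.56715139 0.26612582 0.01344275]
slide [-0.023  0.013  0.021] ang [-0.009 -0.021  0.001] rows>= 0.1672975375633815 0.08102850621000081
```

```bash
python3 -m inch '[{"slide":[-0.02,0.012,0.02],"angular":[-0.009,-0.02,0],"claw":1},{"slide":[-0.02,0.012,0.02],"angular":[-0.009,-0.02,0],"claw":1},{"slide":[-0.02,0.012,0.02],"angular":[-0.009,-0.02,0],"claw":1}]'
python3 - <<'E'
from bed import *
print(ctrl.get_state()["ft_force"],ctrl.get_state()["joint_positions"]); legs([(bed+.012*n,T)])
E
```

```text
time: 16.95
position: [0.5599, 0.2889, 0.0603]
tool_rot: [-2.95, -0.372, -0.791]
ft_force: [0.6, 0.2, -0.3]
grip_width: 1.002
grip_force: 0.0
[ 0.62116597  0.18475087 -0.29788296] [-0.51180554  0.16199666 -0.11662241  2.1371279   0.53879897  0.40093109
 -2.39454857]
slide [0.001 0.002 0.   ] ang [-0.001 -0.     0.002] rows>= 0.010099457151035472 0.006414289878867933
```

Aligned to within 1 mm. Closing.

```bash
python3 -m inch '[{"slide":[0,0,0],"angular":[0,0,0],"claw":-1},{"slide":[0,0,0],"angular":[0,0,0],"claw":-1},{"slide":[0,0,0],"angular":[0,0,0],"claw":-1},{"slide":[0,0,0],"angular":[0,0,0],"claw":-1},{"slide":[0,0,0],"angular":[0,0,0],"claw":-1},{"slide":[0,0,0],"angular":[0,0,0],"claw":-1},{"slide":[0,0,0],"angular":[0,0,0],"claw":-1},{"slide":[0,0,0],"angular":[0,0,0],"claw":-1}]' 20
python3 - <<'E'
from bed import *
s=ctrl.get_state(); p=s["position"]
b=np.radians(5.7); bx=np.array([np.cos(b),np.sin(b),0])
sp=np.array([.621,-.1212,0]); t=sp-.077*bx; print("target",t)
D=down(-84.3)
legs([(bed+.16*n,T),(np.r_[.45,.20,.25],down(-75.7))])
E
```

```text
time: 17.75
position: [0.5599, 0.289, 0.06]
tool_rot: [-2.951, -0.372, -0.791]
ft_force: [-1.2, 0.7, 1.7]
grip_width: 0.73
grip_force: 20.0
target [ 0.54438072 -0.12884762  0.        ]
slide [ 0.001  0.002 -0.593] ang [-0.001  0.     0.002] rows>= 2.9648806947524915 0.0069689864715333375
slide [-0.066  0.234 -0.322] ang [ 0. -1. -0.] rows>= 2.0187778095168007 3.4924337833579098
```

```bash
python3 -m inch '[{"slide":[0,0,-0.06],"angular":[0,0,0],"claw":-1},{"slide":[0,0,-0.16],"angular":[0,0,0],"claw":-1},{"slide":[0,0,-0.28],"angular":[0,0,0],"claw":-1},{"slide":[0,0,-0.4],"angular":[0,0,0],"claw":-1},{"slide":[0,0,-0.52],"angular":[0,0,0],"claw":-1},{"slide":[0,0,-0.59],"angular":[0,0,0],"claw":-1},{"slide":[0,0,-0.59],"angular":[0,0,0],"claw":-1}]'
python3 - <<'E'
from bed import *
print(ctrl.get_state()["joint_positions"])
legs([(np.r_[.46,.17,.25],down(-75.7)),(np.r_[.50,-.05,.22],down(-80)),(np.r_[.544,-.129,.16],down(-84.3))])
E
```

```text
time: 18.45
position: [0.4888, 0.2714, 0.1903]
tool_rot: [-2.947, -0.371, -0.796]
ft_force: [0.5, 0.9, -1.1]
grip_width: 0.728
grip_force: 20.0
[-0.50751937 -0.16970191 -0.16852158  2.163428    0.29205119  0.68033077
 -2.18499953]
slide [-0.063  0.364 -0.313] ang [-0.003 -1.008  0.002] rows>= 2.4225419370607373 3.5193809173383537
slide [-0.062  0.892  0.12 ] ang [0.    0.    0.143] rows>= 4.512205669071391 0.50058207217695
slide [0.118 0.342 0.24 ] ang [0.    0.    0.143] rows>= 2.1704377438664304 0.5005820721769498
```

```bash
python3 -m inch '[{"slide":[-0.03,0.09,-0.1],"angular":[0,-0.25,0],"claw":-1},{"slide":[-0.04,0.18,-0.2],"angular":[0,-0.5,0],"claw":-1},{"slide":[-0.06,0.27,-0.3],"angular":[0,-0.75,0],"claw":-1},{"slide":[-0.063,0.36,-0.31],"angular":[0,-1,0],"claw":-1},{"slide":[-0.063,0.36,-0.31],"angular":[0,-1,0],"claw":-1},{"slide":[-0.063,0.36,-0.31],"angular":[0,-1,0],"claw":-1}]'
python3 -m inch '[{"slide":[0,0.1,0.02],"angular":[0,0,0.14],"claw":-1},{"slide":[-0.02,0.25,0.05],"angular":[0,0,0.14],"claw":-1},{"slide":[-0.04,0.4,0.08],"angular":[0,0,0.14],"claw":-1},{"slide":[-0.05,0.55,0.1],"angular":[0,0,0.14],"claw":-1},{"slide":[-0.06,0.7,0.12],"angular":[0,0,0.14],"claw":-1},{"slide":[-0.06,0.82,0.12],"angular":[0,0,0.14],"claw":-1},{"slide":[-0.06,0.89,0.12],"angular":[0,0,0.14],"claw":-1},{"slide":[-0.06,0.89,0.12],"angular":[0,0,0.14],"claw":-1}]'
python3 - <<'E'
from bed import *
print(ctrl.get_state()["joint_positions"])
s=ctrl.get_state(); im=ctrl.get_image("wrist"); T4=np.eye(4); T4[:3,:3]=R.from_rotvec(s["tool_rot"]).as_matrix(); T4[:3,3]=s["position"]
im["extrinsics"]=T4@im["tool_from_camera"]; cv2.imwrite("pics/w3.png",im["color"][...,::-1])
rr,cc=np.mgrid[0:400,0:640]; P=world(im,cc.ravel(),rr.ravel()); P=P[im["depth"].ravel()>0]
k=P[(P[:,2]>.032)&(P[:,2]<.045)&(np.hypot(P[:,0]-.622,P[:,1]+.1212)<.045)]; print("spoked",len(k),cv2.minEnclosingCircle(k[:,:2].astype(np.float32)) if len(k) else 0,k.mean(0))
legs([(np.r_[.544,-.129,.13],down(-84.3)),(np.r_[.544,-.129,.016],down(-84.3))])
E
```

```text
time: 19.05
position: [0.4605, 0.1699, 0.2447]
tool_rot: [3.116, 0.389, -0.004]
ft_force: [0.5, 0.4, -1.6]
grip_width: 0.728
grip_force: 20.0
time: 19.85
position: [0.5, -0.0516, 0.2162]
tool_rot: [3.128, 0.27, -0.001]
ft_force: [0.0, -0.3, -2.3]
grip_width: 0.73
grip_force: 20.0
[-2.37064181e-01  1.10267937e-02  2.89226093e-01  1.84347187e+00
 -1.60985994e-03  1.28772733e+00 -1.34605940e+00]
spoked 2914 ((0.6216778755187988, -0.12222576886415482), 0.03223095461726189) [ 0.62183287 -0.12091204  0.03912138]
slide [0.119 0.345 0.345] ang [0.    0.001 0.144] rows>= 2.510140915600154 0.5026280244169476
slide [0.    0.    0.456] ang [0. 0. 0.] rows>= 2.2800000000000002 0.0
```

View pics/w3.png

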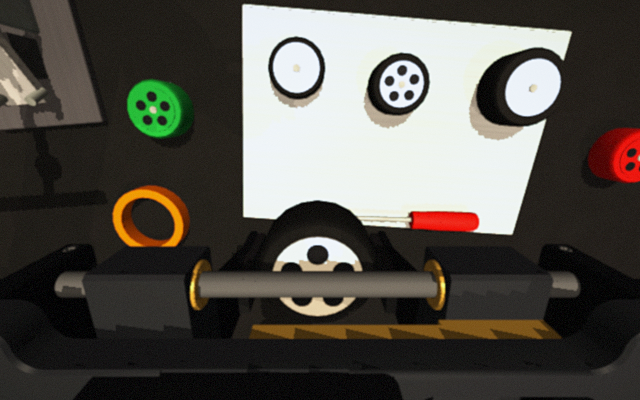

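The wrist view shows the held wheel at (315,270), rim up. The matching wheel is at (399,83), measured at (0.6217, −0.1217), and the driver is at (440,221). I'll place the wheel 77 mm in front of it, on the robot's side.

```bash
python3 -m inch '[{"slide":[0.04,0.1,0.1],"angular":[0,0,0.14],"claw":-1},{"slide":[0.08,0.2,0.2],"angular":[0,0,0.14],"claw":-1},{"slide":[0.11,0.3,0.3],"angular":[0,0,0.14],"claw":-1},{"slide":[0.12,0.345,0.345],"angular":[0,0,0.14],"claw":-1},{"slide":[0.12,0.345,0.4],"angular":[0,0,0.14],"claw":-1},{"slide":[0.12,0.345,0.5],"angular":[0,0,0.14],"claw":-1},{"slide":[0.12,0.345,0.6],"angular":[0,0,0.14],"claw":-1},{"slide":[0.12,0.345,0.65],"angular":[0,0,0.14],"claw":-1},{"slide":[0.12,0.345,0.65],"angular":[0,0,0.14],"claw":-1}]'
python3 - <<'E'
from bed import *
print(ctrl.get_state()["ft_force"])
legs([(np.r_[.545,-.129,.016],down(-84.3))])
E
```

```text
time: 20.8
position: [0.5439, -0.1263, 0.053]
tool_rot: [-3.136, -0.166, 0.005]
ft_force: [-0.6, 0.1, -1.1]
grip_width: 0.731
grip_force: 20.0
[-0.56829186  0.12129593 -1.06854722]
slide [0.004 0.011 0.148] ang [-0.003  0.007  0.012] rows>= 0.7426272880449811 0.048168076084930136
```

```bash
python3 -m inch '[{"slide":[0.004,0.011,0.04],"angular":[-0.003,0.007,0.012],"claw":-1},{"slide":[0.004,0.011,0.08],"angular":[-0.003,0.007,0.012],"claw":-1},{"slide":[0.004,0.011,0.11],"angular":[-0.003,0.007,0.012],"claw":-1},{"slide":[0.004,0.011,0.125],"angular":[-0.003,0.007,0.012],"claw":-1},{"slide":[0.004,0.011,0.135],"angular":[-0.003,0.007,0.012],"claw":-1},{"slide":[0.004,0.011,0.135],"angular":[-0.003,0.007,0.012],"claw":-1}]'
python3 - <<'E'
from bed import *
print(ctrl.get_state()["ft_force"])
legs([(np.r_[.545,-.129,.016],down(-84.3))])
E
```

```text
time: 21.4
position: [0.5465, -0.131, 0.0206]
tool_rot: [3.136, 0.153, 0.005]
ft_force: [-0.2, 0.2, -0.9]
grip_width: 0.732
grip_force: 20.0
[-0.20951192  0.24555433 -0.85812564]
slide [-0.005 -0.009  0.018] ang [ 0.003 -0.006 -0.004] rows>= 0.10436590117610202 0.027374188695342697
```

```bash
python3 -m inch '[{"slide":[-0.004,-0.008,0.006],"angular":[0.003,-0.006,0],"claw":-1},{"slide":[-0.004,-0.008,0.012],"angular":[0.003,-0.006,0],"claw":-1},{"slide":[-0.004,-0.008,0.012],"angular":[0.003,-0.006,0],"claw":-1}]'
python3 -m inch '[{"slide":[0,0,0.003],"angular":[0,0,0],"claw":-1},{"slide":[0,0,0.006],"angular":[0,0,0],"claw":-1},{"slide":[0,0,0.006],"angular":[0,0,0],"claw":-1}]'
```

```text
time: 21.7
position: [0.5455, -0.129, 0.0178]
tool_rot: [3.138, 0.154, 0.001]
ft_force: [0.5, 0.3, -1.4]
grip_width: 0.73
grip_force: 20.0
time: 22.0
position: [0.5456, -0.1292, 0.0164]
tool_rot: [3.138, 0.153, 0.001]
ft_force: [-0.8, -0.0, -0.5]
grip_width: 0.732
grip_force: 20.0
```

```bash
python3 -m inch '[{"slide":[0,0,0.003],"angular":[0,0,0],"claw":-1},{"slide":[0,0,0.005],"angular":[0,0,0],"claw":-1},{"slide":[0,0,0.005],"angular":[0,0,0],"claw":-1}]'
python3 -m inch '[{"slide":[0,0,0.003],"angular":[0,0,0],"claw":-1},{"slide":[0,0,0.003],"angular":[0,0,0],"claw":-1}]'
```

```text
time: 22.3
position: [0.546, -0.1291, 0.0158]
tool_rot: [3.138, 0.153, 0.002]
ft_force: [-1.5, 0.2, 5.3]
grip_width: 0.729
grip_force: 20.0
time: 22.5
position: [0.5459, -0.1292, 0.0158]
tool_rot: [-3.138, -0.153, -0.002]
ft_force: [-3.2, 1.5, 10.1]
grip_width: 0.73
grip_force: 20.0
```

The wheel touches the board (5 to 10 N up). I back off the press slightly, open gently, and rise.

```bash
python3 -m inch '[{"slide":[0,0,-0.005],"angular":[0,0,0],"claw":-1},{"slide":[0,0,-0.005],"angular":[0,0,0],"claw":0.7},{"slide":[0,0,-0.005],"angular":[0,0,0],"claw":1},{"slide":[0,0,-0.005],"angular":[0,0,0],"claw":1},{"slide":[0,0,-0.005],"angular":[0,0,0],"claw":1},{"slide":[0,0,-0.005],"angular":[0,0,0],"claw":1},{"slide":[0,0,-0.1],"angular":[0,0,0],"claw":1},{"slide":[0,0,-0.3],"angular":[0,0,0],"claw":1},{"slide":[0,0,-0.5],"angular":[0,0,0],"claw":1},{"slide":[0,0,-0.7],"angular":[0,0,0],"claw":1}]' 5
python3 -m inch '[{"slide":[-0.1,0,-0.3],"angular":[0,0,0],"claw":1},{"slide":[-0.2,-0.2,-0.4],"angular":[0,0,0],"claw":1},{"slide":[-0.2,-0.4,-0.4],"angular":[0,0,0],"claw":1},{"slide":[-0.2,-0.4,-0.4],"angular":[0,0,0],"claw":1},{"slide":[-0.2,-0.4,-0.4],"angular":[0,0,0],"claw":1}]'
python3 - <<'E'
from bed import *
im=ctrl.get_image("scene"); 
a=cv2.resize(im["color"][220:370,200:400],(800,600),interpolation=cv2.INTER_CUBIC); cv2.imwrite("pics/f1.png",a[...,::-1])
for n in ("scene","top"):
    im=ctrl.get_image(n); rr,cc=np.mgrid[0:400,0:640]; P=world(im,cc.ravel(),rr.ravel()); P=P[im["depth"].ravel()>0]
    for nm,x,y in (("new",.5455,-.129),("spoked",.6217,-.1217)):
        k=P[(P[:,2]>.03)&(P[:,2]<.06)&(np.hypot(P[:,0]-x,P[:,1]-y)<.04)]; 
        if len(k): print(n,nm,len(k),cv2.minEnclosingCircle(k[:,:2].astype(np.float32)),np.median(k[:,2]),k[:,2].max())
    h=P[(P[:,2]>.3)&(P[:,0]>.5)&(P[:,0]<.65)&(P[:,1]>.2)&(P[:,1]<.4)&(P[:,2]<.36)]; print(n,"handle",len(h),h.mean(0) if len(h) else 0)
E
```

```text
time: 23.5
position: [0.5448, -0.1287, 0.1907]
tool_rot: [-3.138, -0.153, 0.001]
ft_force: [1.4, 0.5, 0.0]
grip_width: 1.0
grip_force: 0.0
time: 24.0
position: [0.4856, -0.03, 0.2906]
tool_rot: [-3.136, -0.164, -0.004]
ft_force: [-0.9, 0.1, -0.1]
grip_width: 0.999
grip_force: 0.0
scene new 299 ((0.5492873787879944, -0.13037598133087158), 0.03317546099424362) 0.03750893714795689 0.046153040337584716
scene spoked 319 ((0.625232458114624, -0.12096844613552094), 0.03337835520505905) 0.037726355810394185 0.04645574701455191
scene handle 242 [0.5768008  0.28500954 0.33462655]
top spoked 1 ((0.6298210620880127, -0.15210214257240295), 9.999999747378752e-05) 0.03342077986486469 0.03342077986486469
top handle 323 [0.56763375 0.28993725 0.33867389]
```

View pics/f1.png

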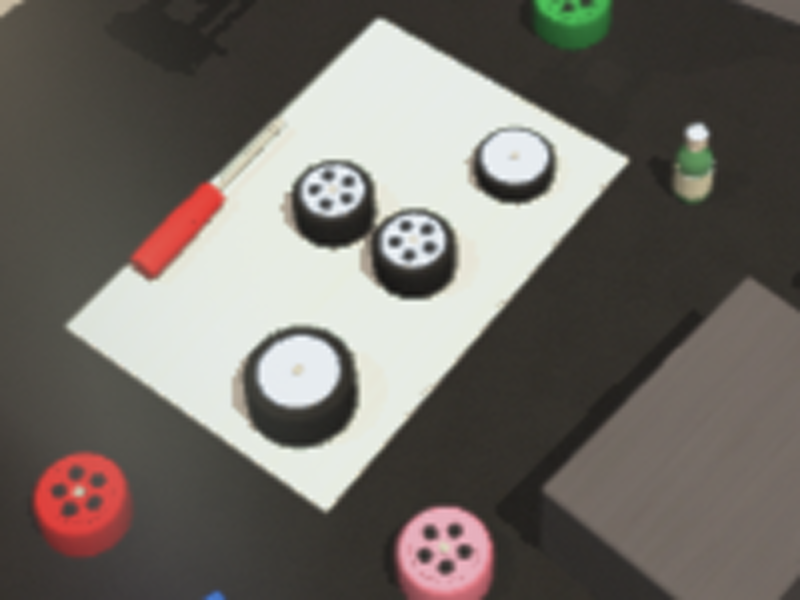

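The picture shows the wheel lying flat and rim up at (333,200), close beside the matching wheel at (413,250). The rest is untouched, and the lever is fully up (0.339 m, same as at the start).

```bash
python3 -c "
from bench import ctrl
print(ctrl.close_job())"
```

```text
the job is handed in; nothing more can be done
None
```

The rim is pressed home and the lever is back up. The wheel lies flat, rim up, about 76 mm centre to centre from its matching finished wheel. I handed the job in at about 24 s; no verdict came back.

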